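# Push a failed module through the reject chute's flap

### The arm

A 6-joint arm with a two-finger parallel gripper is mounted at the origin on the work surface. World frame = base frame: x ahead of the robot, y to its left, z up, the work surface at z = 0. Lengths are in mm, angles in rad, forces in N, time in s.
With the tool pointing down it reaches from about 275 to 725 mm from the base axis. Payload 15.9 kg.
Tool frame: the origin (TCP) lies on the centre line of the jaws, within the pads' length; the fingertips stand robot.tip_extent ahead of it and the grasp point (between the pads) lies 2 mm behind it (robot.tip_extent is the distance from the TCP to the fingertips, in mm); z points along the fingers, y is the line along which they close (so a half turn about z gives the same grasp; the last joint's range is limited). The gripper opens to 85 mm and grips with 20 to 120 N. Pads are 22 mm wide; open, the fingers measure 114 mm over their backs; the gripper's body (76 mm by 85 mm) begins 54 mm behind the grasp point. The pads swing forward as they close: fully open they stand 13 mm farther back than shut.
Start: joints at [-1.135, 0.213, -0.034, 1.323, 0, 1.571], TCP at [211.06, -453.254, 248.306] pointing down, gripper open.
Joint ranges: [-2.98, 2.98], [-0.74, 1.72], [-1.14, 1.35], [-2.1, 2.04], [-1.57, 1.44], [-3.14, 3.14]. Speed limits (rad/s): [1.89, 1.89, 2.39, 2.57, 3.14, 3.14].

### API

Orientations are given as a unit quaternion [x, y, z, w].
In Python, from workcell import robot gives the robot as it stands. Calls block until the motion is done:
- robot.goto(position, orientation): joint-space move of the TCP to a pose.
- robot.servo_line(position, feed=150, orientation=None, stop_force=None): straight line of the TCP; orientation=None keeps the orientation; feed is the mean speed in mm/s. With stop_force (N) it stops when the force on the tool has changed by that much, and returns True; else False.
- robot.move_j(angles): joint-space move.
- robot.command_gripper(opening): finger opening in mm; the grip force is fixed at half the most; returns when the fingers have stopped.
- robot.wait(seconds).
- robot.ik(position, orientation): joint angles nearest the present ones, or None.
- robot.read_state(): the state.
- robot.grab_frame(name): name is "side" or "top" or "wrist"; returns the picture (400x640x3 uint8, blue, green, red); there is no depth.
- robot.calibration(name): a dict with "camera_matrix" (3x3 intrinsics, pixels), "rvec" (rotation vector, rad) and "tvec" (3), from world to camera coordinates, as OpenCV has them. Camera axes: x right, y down, z forward; pixel columns grow to the right and rows downward; lengths in mm; the calibration is good to about 2 mm. The wrist camera is an equidistant fisheye: a pixel r from the principal point sees the ray r / f radians off the axis. A picture is of the moment at which its call begins: read the wrist's pose just before it. calibration takes no time and is no camera call; for the wrist camera it gives the pose at the moment of the call.
A pose or a line that the arm cannot do raises robot.Unreachable and nothing moves.
- robot.finish_job(): hands the job in; it is judged then, once.
Trained networks look in the newest picture that a camera, given by its name, has taken for a name from the list of things; names that differ only in an ending like _2 or _b are one class to them, and where a whole thing is asked for, a point or a joint stands for the part that bears it (a point fixed in the world has none). Each returns a list of dicts, best first, with "conf" (0 to 1); they miss things now and then, are a little off and sometimes report something else, mostly with a low value. They report only what shows in the picture. A call takes as long as a camera call. They do not tell look-alikes from the thing itself.
- robot.spot_in(camera, target): "bbox" ([left, top, width, height] in pixels, round what is visible of it).
- robot.masks_of(camera, target): "region" (400x640 bool, what is visible of it) and "bbox" ([left, top, width, height] in pixels, round what is visible of it).
- robot.spot_point(camera, target): "at" ([column, row] in pixels: a listed point, or the origin of a listed thing).
The state is a dict: "t": time; "joint_pos": joint angles; "qvel": joint speeds; "joint_efforts": joint torques, N m; "ee_pos": TCP position; "tcp_rot": TCP orientation; "wrist_force": force on the tool from outside, world axes, zero at the start; "moment": the same for the moment, N m; "opening": finger opening in mm; "grip_force": force on a finger pad.
Only numpy, scipy, OpenCV 4.12 (cv2) and the standard library are available. Lean on these libraries where they do the work, as an engineer would, in place of code of your own. Each camera call takes 0.05 s, during which the arm holds its last target. There are 200 camera calls.

### The job

Using the fingertips, push the failed module (the red-topped one, lying on the reject chute's deck) along between the rails and through the red hanging flap until it drops into the tray inside, then draw the fingers back out so that the flap swings fully shut behind it. Only push it: do not lift it. Leave the green-topped module, its chute and everything else on the bench as they are.

Things in the scene. Friction and masses are not known exactly. Their poses are not given: they have to be found in the camera images.
- reject_chute: Reject chute: white box on a grey base, red rails and red flap, fixed. Origin on the bench under the middle of the shut flap; +x runs inwards through the flap (pushing direction), +y left, z up. Steel deck, top at z = 70 mm, x = -170 to +36 mm. Rails 66 mm apart, x = -170 to -5 mm, tops at z = 84 mm, open at the near end. Box: x = 0 to 190 mm, 86 mm wide, open above; side walls 156 mm high up to x = 70 mm, then 85 mm.
- reject_deck_edge (a point): Middle of the reject deck's inner edge, x = +36 mm, z = 70 mm in the chute's frame, 36 mm inside the flap. The deck ends here: a module whose middle has passed this edge (tail 1 mm inside the flap) tips off by itself and slides down a steep plate into the tray (floor at z = 6 mm, x = 85 to 185 mm, back lip 50 mm high).
- reject_lintel (a point): Middle of the underside of the white lintel over the doorway: x = +2 mm, z = 144 mm in the chute's frame; the lintel reaches from x = -4 to +8 mm, top at z = 156 mm. The doorway below it is 76 mm wide. A finger that follows the module 5 to 15 mm past the flap has to lean, tip forward, to pass under the lintel.
- pass_chute: Pass chute: same construction and frame as the reject chute, but with green rails and green flap. Not to be used.
- failed_module: Failed module: black housing 70 (x) x 50 (y) x 30 (z) mm with a red top, about 130 to 250 g. Origin at the centre of its underside. It lies on the reject chute's deck between the rails, its x axis roughly along the chute's x axis (within 0.1 rad).
- good_module: Good module: same housing with a green top, on the pass chute's deck; to be left alone. Origin at the centre of its underside.
- reject_flap (a joint): Angle of the red flap in rad: 0 hanging shut, grows as its lower edge swings inwards (+x of the chute), stop at 1.5. Plate 62 mm wide, 68 mm from hinge to lower edge, 3 mm thick, 50 g, hinged along its top edge at z = 140 mm in the plane x = 0; falls shut by its own weight. The module's nose pushes it open; it rests at about 0.95 rad on top of a module under it.
- pass_flap (a joint): Angle of the green flap in rad, same construction as the red one; 0 shut.
- reject_flap_hinge (a point): Middle of the red flap's hinge line (140 mm above the bench).
- screwdriver: Bystander: screwdriver lying on the bench between the chutes, 160 mm long.
- jar: Bystander: amber jar, 42 mm across, 60 mm high, standing between the chutes. Origin at the centre of its underside.
- cleaner_bottle: Bystander: blue bottle, 60 mm across, 150 mm high. Origin at the centre of its underside.
- solder_spool: Bystander: solder spool, 56 mm across, 45 mm high. Origin at the centre of its underside.
- parts_tray: Bystander: black divided tray 150 x 110 x 30 mm. Origin at the centre of its underside.
Not all that is in view belongs to the job. What is shaped like the failed_module but brown or pink is not meant.

How it is judged (in metres and radians):
On the way, in this order (a step that is already met when the one before it is completed fails the run):
1. the failed module lies under the pushed-open red flap, on the deck (value of joint reject_flap above 0.6 rad and x of failed_module in the frame of reject_chute between -0.015 and 0.06 m and z of failed_module in the frame of reject_chute above 0.06 m), for 0.05 s.
2. the failed module has dropped into the reject chute's tray (x of failed_module in the frame of reject_chute above 0.05 m and z of failed_module in the frame of reject_chute below 0.05 m), for 0.1 s.
At the end, for the whole second after the job is handed in: The failed module is at rest in the reject chute's tray (its origin 50 to 190 mm beyond the flap, less than 50 mm above the bench), the red flap has swung shut (under 0.06 rad), the green flap is shut and the good module is within 15 mm of where it was (all of step 2 and x of failed_module in the frame of reject_chute below 0.19 m and y of failed_module in the frame of reject_chute between -0.04 and 0.04 m and linear speed of failed_module below 0.02 m/s and value of joint each of reject_flap, pass_flap below 0.06 rad and distance of good_module from where it was at the start of the episode below 0.015 m); the robot touches nothing.
It fails at once if the failed module is lifted (more than 12 mm above the deck) (z of failed_module in the frame of reject_chute above 0.082 m).
It fails at once if the good module is shifted more than 15 mm (distance of good_module from where it was at the start of the episode above 0.015 m).
It fails at once if the green flap is pushed open (value of joint pass_flap above 0.3 rad).
It fails at once if a bystander is shifted more than 30 mm (distance of any of screwdriver, jar, cleaner_bottle, solder_spool, parts_tray from where it was at the start of the episode above 0.03 m).
It also fails if it takes over 38 s, if anything falls off the work surface, if the arm or the gripper's body presses on something with over 40 N, if the wrist force passes 120 N, or if a joint passes its speed limit or range.

## Working session

There is one attempt and no reset: what is moved stays moved. The work goes in short steps, each a Python script; the robot and the scene stay as the last script left them, time stands still between calls to the robot, and variables do not carry over. Pictures are saved under pics/ and viewed, at most 10 in all, crops included, and the job is handed in when it is done.

```bash
mkdir -p pics; ls
python3 - <<'E'
from workcell import robot
import cv2
print(robot.tip_extent, robot.read_state())
for c in("side","top"):
    im=robot.grab_frame(c); cv2.imwrite(f"pics/{c}0.png",im)
    k=robot.calibration(c); print(c,k)
    for n in("failed_module","good_module","reject_chute","pass_chute"):
        print(n,[(round(d["conf"],2),d["bbox"]) for d in robot.spot_in(c,n)])
    for n in("failed_module","reject_chute","reject_deck_edge","reject_lintel","reject_flap_hinge","good_module","pass_chute"):
        print(n,[(round(d["conf"],2),d["at"]) for d in robot.spot_point(c,n)])
E
```

```text
pics
17.0 {'t': 0.0, 'joint_pos': array([-1.13500564e+00,  2.13343601e-01, -3.50891878e-02,  1.32349515e+00,
        1.14603718e-05,  1.57079416e+00]), 'qvel': array([ 0.00133557,  0.00135108,  0.00031467,  0.00058108, -0.00096874,
       -0.0023953 ]), 'joint_efforts': array([-1.50050610e-04, -6.86164427e+01,  4.87120450e+01,  1.72644627e-02,
        2.95781831e-05,  1.11994638e-05]), 'ee_pos': array([ 210.92551945, -452.96350836,  247.81048471]), 'tcp_rot': array([ 9.76354196e-01,  2.16176234e-01, -1.16717947e-04, -5.53666169e-04]), 'wrist_force': array([ 0.61368782, -0.60850501, -0.1460525 ]), 'moment': array([-0.06401942, -0.03269069,  0.02667385]), 'grip_force': 0.0, 'opening': 85.58237097057429}
side {'camera_matrix': array([[478.16724579,   0.        , 319.68733705],
       [  0.        , 478.16724579, 198.57952186],
       [  0.        ,   0.        ,   1.        ]]), 'rvec': array([ 0.63107165, -2.64078683,  1.20095792]), 'tvec': array([ 510.1017111 ,  260.26365304, 1291.89455027])}
failed_module [(0.66, [329.5, 160.2, 25.3, 25.0]), (0.63, [255.0, 221.7, 10.9, 25.4]), (0.57,
[... 1033 characters left out ...]
(0.91, [369.2, 181.1, 19.0, 28.2]), (0.86, [320.1, 145.6, 19.5, 24.0]), (0.84, [405.5, 223.7, 31.1, 19.5]), (0.67, [403.7, 171.9, 26.9, 24.3])]
good_module [(0.92, [242.1, 196.8, 17.8, 22.1])]
reject_chute [(0.58, [357.6, 106.2, 39.5, 128.1])]
pass_chute [(0.82, [218.9, 108.0, 51.2, 127.6]), (0.35, [139.9, 164.0, 52.5, 61.0])]
failed_module [(0.98, [374.7, 192.8]), (0.78, [415.1, 186.3]), (0.59, [328.7, 158.8]), (0.26, [183.5, 260.7])]
reject_chute []
reject_deck_edge [(0.93, [372.0, 162.3])]
reject_lintel [(0.96, [375.4, 168.9]), (0.44, [164.6, 194.0])]
reject_flap_hinge [(0.7, [318.7, 255.5]), (0.62, [380.1, 169.3]), (0.2, [371.0, 162.4])]
good_module []
pass_chute [(0.85, [247.1, 176.9])]
```

Run:
```python
import cv2
t=cv2.imread("pics/top0.png");cv2.imwrite("pics/top0c.png",cv2.resize(t[90:270,130:450],None,fx=2.5,fy=2.5,interpolation=cv2.INTER_CUBIC))
t=cv2.imread("pics/side0.png");cv2.imwrite("pics/side0c.png",cv2.resize(t[120:300,180:440],None,fx=3,fy=3,interpolation=cv2.INTER_CUBIC))
```

```text
(no output)
```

View pics/top0c.png

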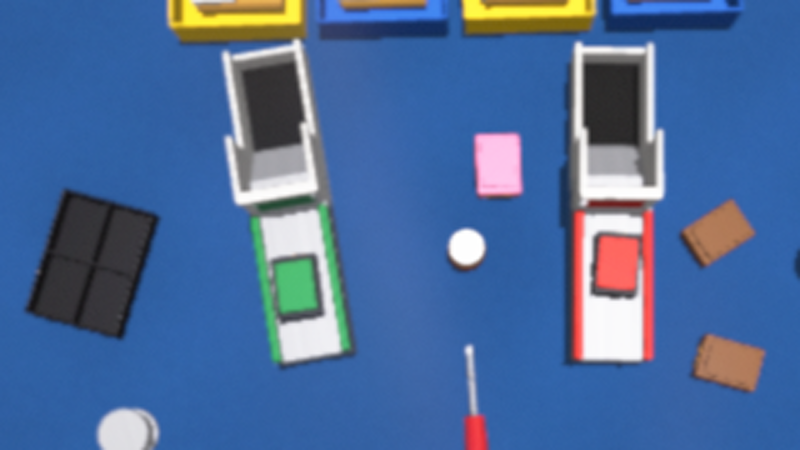

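View pics/side0c.png

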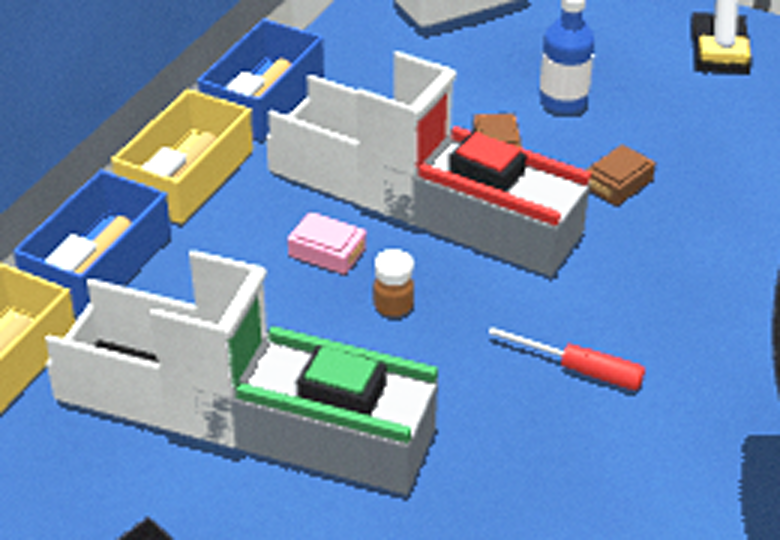

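The failed module is the red one at top (377,196) / side (342,172), lying between the red rails. The look-alikes are pink at (329,156) and brown at (417,183) and (422,235). None of those has a red top or sits on a chute, and the enlarged crop confirms it. Next I estimate the poses.

```bash
cat > h.py <<'E'
import numpy as np, cv2
from scipy.spatial.transform import Rotation as R
from workcell import robot
def ray(cam,uv,k=None):
    k=k or robot.calibration(cam); K=k["camera_matrix"]; Rm=cv2.Rodrigues(k["rvec"])[0]
    d=np.array([(uv[0]-K[0,2])/K[0,0],(uv[1]-K[1,2])/K[1,1]])
    if cam=="wrist":
        r=np.linalg.norm(d); v=np.r_[d/r*np.sin(r),np.cos(r)] if r>1e-9 else np.array([0,0,1.])
    else: v=np.r_[d,1]
    return -Rm.T@k["tvec"].ravel(), Rm.T@v
def onz(cam,uv,z,k=None):
    o,d=ray(cam,uv,k); return o+d*(z-o[2])/d[2]
def proj(cam,P,k=None):
    k=k or robot.calibration(cam); K=k["camera_matrix"]; p=cv2.Rodrigues(k["rvec"])[0]@np.asarray(P,float)+k["tvec"].ravel()
    if cam=="wrist":
        r=np.hypot(*p[:2]); q=p[:2]/r*np.arctan2(r,p[2])
    else: q=p[:2]/p[2]
    return q*[K[0,0],K[1,1]]+K[:2,2]
E
python3 - <<'E'
from h import *
c=lambda u,v:(u/2.5+130,v/2.5+90)
s=lambda u,v:(u/3+180,v/3+120)
a=onz("top",c(613,361),84);b=onz("top",c(614,45),85)
d=(b-a)[:2];print("near",a,"far",b,"len",np.hypot(*d),"yaw",np.arctan2(d[1],d[0]))
print("lintel front top",onz("top",c(619,203),156))
print("mod top",onz("top",c(617,265),100), "corners",[onz("top",c(*p),100).round() for p in((597,233),(643,236),(637,297),(591,293))])
print("side mod top", onz("side",s(488,152),100), "near rail L end", onz("side",s(557,215),84),"R end",onz("side",s(588,178),84))
for n,z in(("reject_deck_edge",70),("reject_lintel",144)): print(n,[onz("top",x["at"],z).round(1) for x in robot.spot_point("top",n)[:1]])
print("bottle",[onz("top",x["at"],0).round() for x in robot.spot_point("top","cleaner_bottle")],[onz("side",x["at"],0).round() for x in robot.spot_point("side","cleaner_bottle")])
E
```

```text
near [ 470.4629712  -164.54267713   84.        ] far [ 825.29235706 -179.67010264   85.        ] len 355.1517029045114 yaw -0.042607154429196784
lintel front top [ 633.47156268 -169.70089793  156.        ]
mod top [ 574.34813531 -171.34473206  100.        ] corners [array([ 610., -151.,  100.]), array([ 605., -201.,  100.]), array([ 539., -192.,  100.]), array([ 544., -142.,  100.])]
side mod top [ 573.63176714 -168.80417828  100.        ] near rail L end [ 475.09491992 -125.07515444   84.        ] R end [ 468.87622266 -196.48887548   84.        ]
reject_deck_edge [array([ 673.5, -165.1,   70. ])]
reject_lintel [array([ 641.8, -165.5,  144. ])]
bottle [array([ 589., -424.,    0.])] [array([ 588., -434.,    0.])]
```

```bash
cat >> h.py <<'E'
def ori(th,yaw,s=1):
    f=np.array([np.cos(yaw),np.sin(yaw),0]); z=np.sin(th)*f-[0,0,np.cos(th)]
    x=s*(np.cos(th)*f+[0,0,np.sin(th)]); return R.from_matrix(np.c_[x,np.cross(z,x),z]).as_quat()
E
python3 - <<'E'
from h import *
k=robot.calibration("wrist");st=robot.read_state();o,_=ray("wrist",k["camera_matrix"][:2,2],k)
Rt=R.from_quat(st["tcp_rot"])
print("cam in tool",Rt.inv().apply(o-st["ee_pos"]),"axis",Rt.inv().apply(ray("wrist",k["camera_matrix"][:2,2]+.01,k)[1]))
th=np.radians(38)
for s in(1,-1):
    for p in((480,-164,220),(510,-165,100),(640,-168,105)): print(s,p,robot.ik(p,ori(th,-.03,s)))
E
```

```text
cam in tool [  77.79069404    0.14705998 -125.81667599] axis [-3.03996789e-01 -6.47110686e-04  9.52672836e-01]
1 (480, -164, 220) [-0.49123829 -0.23910793 -0.78105278  0.41836522  0.2775546   2.7683182 ]
1 (510, -165, 100) [-4.54688568e-01 -2.63214411e-03 -9.50018812e-01  4.75379263e-03
  2.56477990e-01  2.79927671e+00]
1 (640, -168, 105) [-0.34213076  0.2154163  -0.68191251  0.03411687  0.19020655  2.89259534]
-1 (480, -164, 220) [-0.49123829 -0.23910793 -0.78105278  0.41836522  0.2775546  -0.37327445]
-1 (510, -165, 100) [-0.45468857 -0.00263214 -0.95001881  0.00475379  0.25647799 -0.34231594]
-1 (640, -168, 105) [-0.34213076  0.2154163  -0.68191251  0.03411687  0.19020655 -0.24899732]
```

Run:
```python
from h import *
robot.goto((450,-163,220),ori(np.radians(38),-.03,1))
robot.command_gripper(16)
im=robot.grab_frame("wrist");k=robot.calibration("wrist");cv2.imwrite("pics/w1.png",im)
np.save("k1.npy",k,allow_pickle=True)
st=robot.read_state();print(st["t"],st["ee_pos"],robot.tip_extent,st["opening"],st["joint_pos"])
for x in robot.spot_point("wrist","failed_module")[:3]: print("mod",x["conf"],x["at"],onz("wrist",x["at"],70,k))
for n,z in(("reject_deck_edge",70),("reject_lintel",144),("reject_flap_hinge",140)):
  for x in robot.spot_point("wrist",n)[:2]: print(n,x["conf"],x["at"],onz("wrist",x["at"],z,k))
```

```text
3.5167 [ 449.99059808 -162.99100492  219.97961555] 17.0 16.023153882234404 [-0.53413551 -0.30050983 -0.81888392  0.45251148  0.30195936  2.73147444]
mod 0.85 [240.4, 112.5] [656.78617237 -69.13968364  70.        ]
mod 0.75 [328.5, 170.1] [ 575.18609332 -172.16958922   70.        ]
mod 0.72 [437.8, 270.4] [ 463.07554402 -277.77207051   70.        ]
reject_deck_edge 0.72 [329.4, 91.5] [ 682.88485573 -177.44045531   70.        ]
reject_deck_edge 0.54 [20.7, 189.1] [573.61935836 311.37007691  70.        ]
reject_lintel 0.93 [328.8, 68.8] [ 650.61293221 -174.39235157  144.        ]
reject_flap_hinge 0.71 [331.4, 72.0] [ 649.923314   -176.98039903  140.        ]
reject_flap_hinge 0.68 [330.2, 171.2] [ 540.89687723 -171.25147494  140.        ]
```

View pics/w1.png

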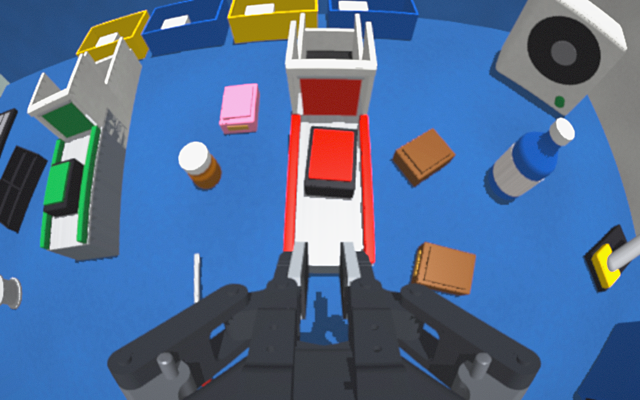

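```bash
python3 - <<'E'
from h import *
k=np.load("k1.npy",allow_pickle=True).item()
im=cv2.imread("pics/w1.png").astype(int)
red=(im[:,:,2]>120)&(im[:,:,1]<60)&(im[:,:,0]<60)
for v in range(125,245,15):
    u=np.where(red[v,280:385])[0]+280
    L=u[u<306];Rr=u[u>355]
    if len(L) and len(Rr):
        a=onz("wrist",(L[0]-.5,v),84,k);b=onz("wrist",(Rr[-1]+.5,v),84,k);print(v,L[0],L[-1],Rr[0],Rr[-1],((a+b)/2).round(1)[:2],np.hypot(*(b-a)[:2]).round(1))
print("near end",[onz("wrist",p,84,k).round(1) for p in((285,264),(374,264))])
print("module top corners",[onz("wrist",p,100,k).round(1) for p in((315,127),(356,127),(355,185),(306,184))])
print("lintel bottom front ctr",onz("wrist",(331,77),144,k))
E
python3 - <<'E'
import cv2
t=cv2.imread("pics/w1.png");cv2.imwrite("pics/w1c.png",cv2.resize(t[40:290,260:400],None,fx=2.4*1.5,fy=2.4,interpolation=cv2.INTER_CUBIC))
E
```

```text
125 292 299 360 367 [ 623.7 -175. ] 83.3
140 290 297 360 368 [ 604.4 -173.7] 84.3
155 290 297 361 369 [ 586.1 -173.5] 83.2
170 289 296 362 369 [ 568.8 -172.3] 82.4
185 288 295 362 363 [ 552.4 -168.2] 75.6
200 287 295 363 371 [ 536.4 -171.1] 83.2
215 286 286 363 364 [ 521.2 -166.7] 75.9
230 285 286 364 364 [ 506.3 -165.7] 75.7
near end [array([ 475. , -128.3,   84. ]), array([ 472.2, -210.3,   84. ])]
module top corners [array([ 610.5, -159.3,  100. ]), array([ 609.5, -201.4,  100. ]), array([ 544.8, -195.5,  100. ]), array([ 547.2, -149.6,  100. ])]
lintel bottom front ctr [ 639.3705261  -176.03755914  144.        ]
```

View pics/w1c.png

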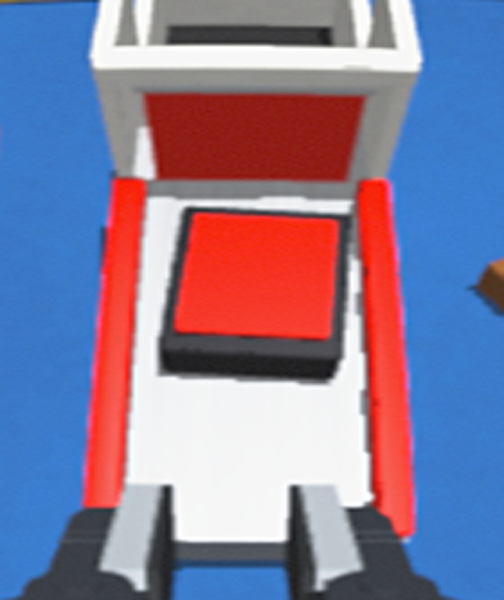

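Run:
```python
from h import *
q=ori(np.radians(38),-.036,1)
robot.command_gripper(6)
robot.servo_line((478,-167,140),150,q)
hit=robot.servo_line((478,-167,95.2),60,stop_force=6)
im=robot.grab_frame("wrist");k=robot.calibration("wrist");cv2.imwrite("pics/w2.png",im[50:350,160:480].repeat(2,0).repeat(2,1))
np.save("k2.npy",k,allow_pickle=True);cv2.imwrite("w2.png",im)
st=robot.read_state();print(hit,st["t"],st["ee_pos"],st["wrist_force"],st["opening"])
print("tip predicted px",[proj("wrist",R.from_quat(st["tcp_rot"]).apply(p)+st["ee_pos"],k).round() for p in((11,0,17),(11,-17,17),(11,17,17))])
```

```text
False 5.6417 [ 478.30666318 -167.16910032   95.74832353] [-0.14202159  0.19093991  0.00794521] 6.093535493389941
tip predicted px [array([323., 238.]), array([290., 238.]), array([357., 238.])]
```

View pics/w2.png

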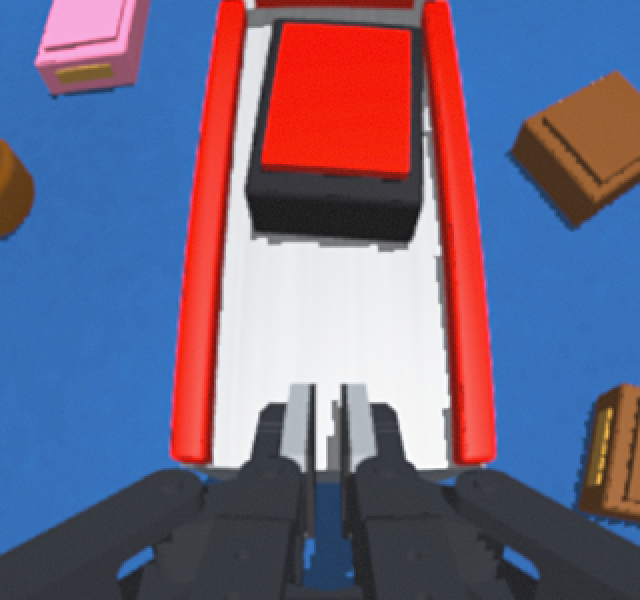

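Run:
```python
from h import *
k=np.load("k2.npy",allow_pickle=True).item()
im=cv2.imread("w2.png").astype(int)
red=(im[:,:,2]>120)&(im[:,:,1]<70)&(im[:,:,0]<70)
C=[]
for v in range(70,270,20):
    u=np.where(red[v,240:412])[0]+240
    L=u[u<283];Rr=u[u>370]
    if len(L)and len(Rr):
        a=onz("wrist",(L[0]-.5,v),80,k);b=onz("wrist",(Rr[-1]+.5,v),80,k);C.append((a+b)/2);print(v,C[-1].round(1)[:2],np.linalg.norm(a-b).round(1))
C=np.array(C);print(np.polyfit(C[:,0]-560,C[:,1],1))
c=lambda u,v:(u/2+160,v/2+50)
print("tail top",[onz("wrist",c(*p),100,k).round(1) for p in((250,186),(419,199))],"tail bot",[onz("wrist",c(*p),70,k).round(1) for p in((252,235),(415,240))])
print("front of base/flap bottom row", onz("wrist",c(335,8),72,k))
```

```text
70 [ 620.8 -175.1] 85.9
90 [ 601.4 -173.9] 85.1
110 [ 584.  -173.2] 85.4
130 [ 568.2 -172.5] 86.0
150 [ 553.7 -171.9] 85.5
170 [ 540.1 -171.3] 86.6
190 [ 527.4 -170.5] 86.0
210 [ 515.2 -170. ] 86.3
230 [ 503.6 -169.9] 86.3
250 [ 492.3 -169.1] 86.4
[-4.47999928e-02 -1.72159793e+02]
tail top [array([ 547.2, -149.1,  100. ]), array([ 541.6, -194. ,  100. ])] tail bot [array([ 547.3, -146.4,   70. ]), array([ 543.7, -197. ,   70. ])]
front of base/flap bottom row [ 644.90768023 -176.48156691   72.        ]
```

```bash
cat >> h.py <<'E'
Q=ori(np.radians(38),-.043,1)
Y=lambda x:-171-.043*(x-560)
E
python3 - <<'E'
from h import *
robot.servo_line((490,Y(490),95.2),60,Q)
hit=robot.servo_line((597,Y(597),95.2),40,stop_force=25)
st=robot.read_state();print(hit,st["t"],st["ee_pos"],st["wrist_force"])
w=robot.grab_frame("wrist");s=robot.grab_frame("side")
a=cv2.resize(w[0:300,160:480],None,fx=1.25,fy=1.25);b=cv2.resize(s[120:240,250:410],(400,300),interpolation=cv2.INTER_CUBIC);b=cv2.copyMakeBorder(b,0,a.shape[0]-300,0,0,0)
cv2.imwrite("pics/p3.png",np.hstack([a,b]))
E
```

```text
False 8.8167 [ 596.96895916 -172.60982418   95.23681795] [-0.5126964  -0.39656367 -0.72748183]
```

View pics/p3.png

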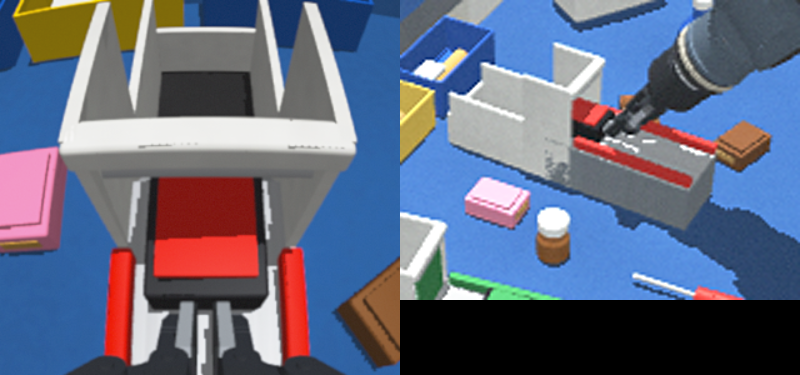

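The module is centred and square, with its nose under the opened red flap (wrist view about (205,230)), so I carry on past the edge.

Run:
```python
from h import *
for x in (622,628,633):
    hit=robot.servo_line((x,Y(x),95.2),40,stop_force=25)
    st=robot.read_state();print(hit,st["t"],st["ee_pos"],st["wrist_force"])
    robot.wait(.2)
w=robot.grab_frame("wrist");s=robot.grab_frame("top")
a=cv2.resize(w[0:300,160:480],None,fx=1.25,fy=1.25);b=cv2.resize(s[90:240,300:450],(375,375),interpolation=cv2.INTER_CUBIC)
cv2.imwrite("pics/p4.png",np.hstack([a,b]))
```

```text
False 9.6917 [ 621.97418251 -173.6281779    95.13517952] [-0.15487477 -0.32359458  0.45287472]
False 10.1917 [ 628.34923507 -173.94419014   95.30987278] [-0.3545522   0.55860999 -0.11245515]
False 10.6667 [ 633.31144393 -174.14599833   95.26386628] [-1.64670552 -0.32862323 -0.16972933]
```

View pics/p4.png

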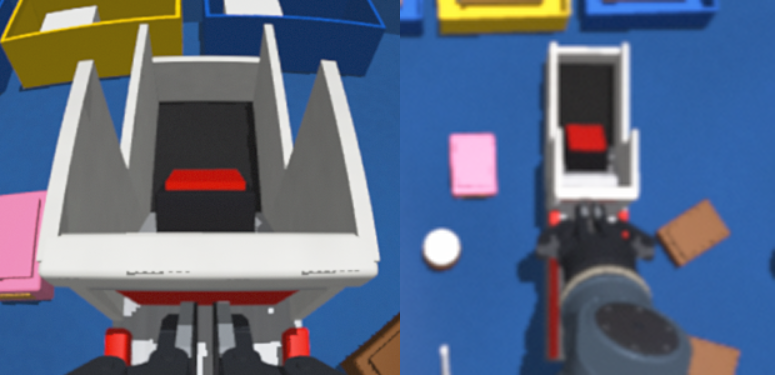

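Run:
```python
from h import *
robot.wait(.3)
w=robot.grab_frame("wrist");s=robot.grab_frame("side")
st=robot.read_state();print(st["t"],st["wrist_force"])
for c in("top","wrist"):
    robot.grab_frame(c)
    for n in("failed_module",):
        print(c,[(round(x["conf"],2),x["at"],onz(c,x["at"],20).round()) for x in robot.spot_point(c,n)[:3]])
a=cv2.resize(w[0:300,160:480],None,fx=1.25,fy=1.25);b=cv2.resize(s[100:220,240:400],(400,300),interpolation=cv2.INTER_CUBIC);b=cv2.copyMakeBorder(b,0,75,0,0,0)
cv2.imwrite("pics/p5.png",np.hstack([a,b]))
```

```text
11.3667 [-0.07976464  0.25731239 -0.02740753]
top [(0.83, [415.1, 186.2], array([ 609., -292.,   20.])), (0.8, [328.4, 159.3], array([695., -44.,  20.])), (0.62, [375.3, 170.3], array([ 659., -179.,   20.]))]
wrist [(0.95, [319.5, 181.0], array([ 713., -175.,   20.])), (0.74, [181.2, 202.1], array([701., -60.,  20.])), (0.7, [478.3, 287.9], array([ 620., -293.,   20.]))]
```

View pics/p5.png

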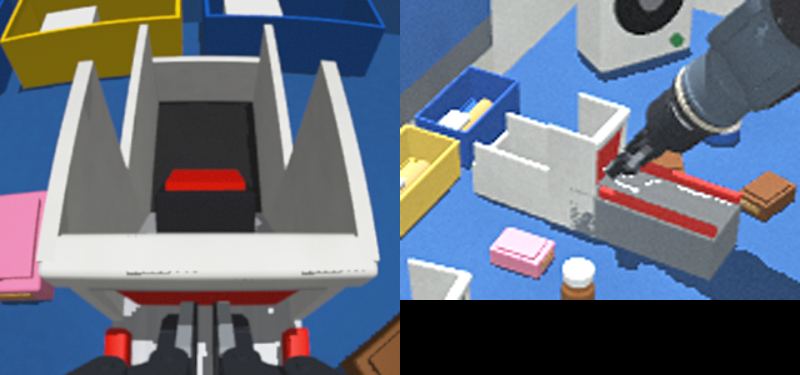

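Run:
```python
from h import *
from scipy.optimize import least_squares
T=robot.grab_frame("top");W=robot.grab_frame("wrist")
def rows(im,u):
    p=im.astype(int);m=(p[:,u,2]>110)&(p[:,u,1]<70)&(p[:,u,0]<70);return np.where(m)[0]
print("top",rows(T,374),"wrist",rows(W,324))
kt,kw=robot.calibration("top"),robot.calibration("wrist")
rt=rows(T,374);rt=rt[(rt>120)&(rt<156)];rw=rows(W,324);rw=rw[(rw>120)&(rw<175)]
o=np.array([641,-174.5,0]);f=np.array([np.cos(.043),-np.sin(.043),0])
def pt(v,lx,lz):
    x,z,a=v; return o+f*(x+lx*np.cos(a)+lz*np.sin(a))+[0,0,z-lx*np.sin(a)+lz*np.cos(a)]
def res(v):
    r=[]
    for cam,k,rr in(("top",kt,rt),("wrist",kw,rw)):
        r+=[proj(cam,pt(v,32,30),k)[1]-rr[0]+.5,proj(cam,pt(v,-32,30),k)[1]-rr[-1]-.5]
    return r
for a in(0,.5,1):
    s=least_squares(res,[110,25,a]);print(s.x,s.fun)
```

```text
top [140 141 142 143 144 145 146 147 148 149 150] wrist [135 136 137 138 139 140 141 142 143 144 145 146 147 148 149 150 151 152
 242]
[62.0600418  39.0371105   0.84589818] [ 0.02476044 -0.02649075 -0.00606916  0.00499137]
[62.06004185 39.03711042  0.84589818] [ 0.02476043 -0.02649076 -0.00606916  0.00499138]
[62.06004176 39.03711056  0.84589818] [ 0.02476045 -0.02649074 -0.00606917  0.00499137]
```

The fit puts the module on the plate with its nose at the tray floor: origin x about 62 mm, z about 39 mm, both inside the limits. I'm withdrawing now.

Run:
```python
from h import *
robot.servo_line((520,Y(520),95.2),60,Q)
robot.servo_line((470,Y(470),220),120)
robot.goto((400,-163,260),Q)
robot.wait(1.0)
st=robot.read_state();print(st["t"],st["wrist_force"])
w=robot.grab_frame("wrist");t=robot.grab_frame("top");s=robot.grab_frame("side")
T=lambda i,a,b,c,d:cv2.resize(i[a:b,c:d],(400,300),interpolation=cv2.INTER_CUBIC)
cv2.imwrite("pics/p6.png",np.vstack([np.hstack([T(w,0,240,160,480),T(t,100,220,300,460)]),np.hstack([T(s,100,220,240,400),T(t,90,270,170,410)])]))
p=t.astype(int);m=(p[:,374,2]>110)&(p[:,374,1]<70)&(p[:,374,0]<70);print(np.where(m)[0])
```

```text
16.3833 [ 0.27008101 -0.52537746 -0.97633616]
[140 141 142 143 144 145 146 147 148 149]
```

View pics/p6.png

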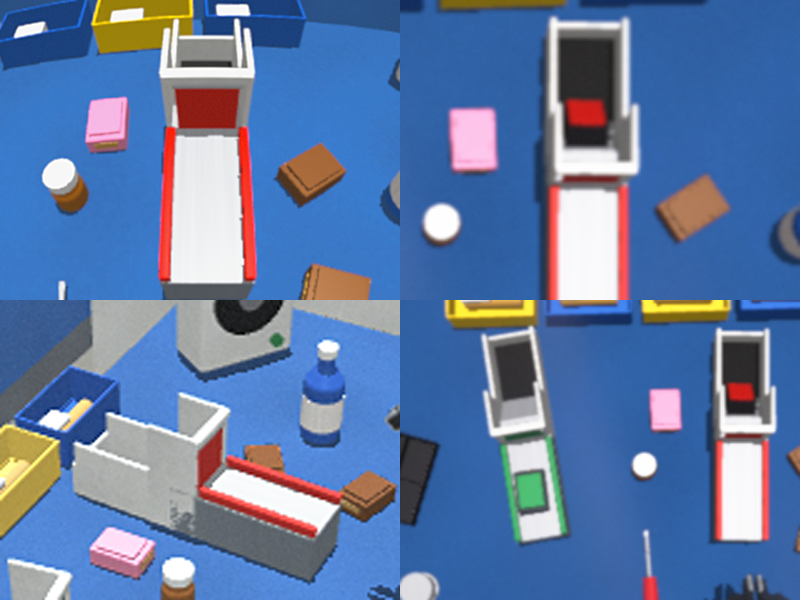

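The flap hangs shut, the module is at rest inside the box, and the green side is untouched.

Run:
```python
from workcell import robot
robot.wait(1.5)
print(robot.finish_job())
```

```text
the job is handed in; nothing more can be done
None
```

I pushed the failed module through the red flap into the reject tray, the flap swung shut behind it, and I handed the job in; no verdict came back. The module did not slide flat: it rests nose-down on the plate, origin about 62 mm beyond the flap and 39 mm above the bench, by my fit to the camera pictures (limits 50 to 190 mm and under 50 mm).

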